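# Take the touchstone kit apart and lay out the testing bench

## Robot

A 7-joint arm with a two-finger parallel gripper is mounted at the origin on a cart in front of the work surface, level with it; the furniture and walls round the work are solid. World frame = base frame: x ahead of the robot, y to its left, z up, the work surface at z = 0. Lengths are in mm, angles in rad, forces in N, time in s.
With the tool pointing down it reaches from about 425 to 925 mm from the base axis. Payload 6.8 kg.
Tool frame: the origin (TCP) lies midway between the tips of the shut fingers; the grasp point (between the pads) lies 19 mm behind it (robot.grip_depth is the distance from the TCP to the grasp point, in mm); y points along the fingers, x is the direction in which the jaws open and shut, and the axes are right-handed (so a half turn about y gives the same grasp; the last joint's range is limited). The gripper opens to 85 mm and grips with 20 to 120 N. Pads are 22 mm wide; open, the fingers measure 114 mm over their backs; the gripper's body (76 mm by 85 mm) begins 54 mm behind the grasp point. The pads swing forward as they close: fully open they stand 13 mm farther back than shut.
Start: joints at [-1.264, 0.477, 0.022, 1.555, -0.011, 1.109, -0.083], TCP at [272.028, 617.777, 231.308] pointing down, gripper open.
Joint ranges: [-2.96, 2.96], [-0.34, 2.1], [-1.41, 1.46], [0.24, 2.44], [-1.37, 4.51], [0.17, 1.92], [-2.96, 2.96]. Speed limits (rad/s): [2.39, 2.39, 3.14, 3.14, 3.14, 3.14, 3.14].

## Interface

Orientations are given as a unit quaternion [w, x, y, z].
In Python, from workcell import robot gives the robot as it stands.
- The arm moves only by the tool servo_tool, never from a script. Its argument "motion" is a list of rows, each an object of numbers: "dx", "dy", "dz": the shift along the tool's x, y, z in units of 40 mm (1.0 is 40 mm); "yaw": the turn about the tool's y in units of 10 degrees (1.0 is 10 degrees). In form: [{"dx": .., "dy": .., "dz": .., "yaw": ..}, ...]. A call has 1 to 10 rows; each row is the pose to reach, as a shift and turn from the pose commanded when the call began, along the tool's axes at that moment; what a row does not reach only later rows make up. A row lasts 1/8 s, in which the tool goes at most 62.5 mm and 10.7 degrees, less where a joint would pass 70% of its speed; a pose out of reach is approached as far as the arm can. A call with a gripper value outside its range is refused whole. "claw" is the finger opening in mm, from 0 to 85.4, set as the call begins (left out, the last holds). The fingers move at their own pace and stop on an object; the grip force is fixed at half the most. Time passes only in rows, so rows that repeat a pose let the fingers close. It gives the time, the measured TCP pose, the force and the opening at its end, in the units of the state.
- robot.read_state(): the state, without advancing time (a new reading comes with each control period).
- robot.snapshot(name): name is "scene" or "top" or "wrist"; returns (picture, depth): 400x640x3 uint8, red, green, blue; 400x640 float32, mm along the optical axis (not along the pixel's ray), 0 where there is no reading.
- robot.get_calibration(name): a dict with "fx", "fy", "cx", "cy" (pixels), "view" (4x4, takes a point from world to camera coordinates). Camera axes: x right, y down, z forward; pixel columns grow to the right and rows downward; lengths in mm; the calibration is good to about 2 mm. A picture is of the moment at which its call begins: read the wrist's pose just before it. get_calibration takes no time and is no camera call; for the wrist camera it gives the pose at the moment of the call.
- robot.sign_off(): hands the job in, once; it reports no verdict.
The state is a dict: "time": time; "joint_pos": joint angles; "joint_vel": joint speeds; "effort": joint torques, N m; "tool_pos": TCP position; "tcp_rot": TCP orientation; "force": force on the tool from outside, world axes, zero at the start; "ft_torque": the same for the moment, N m; "opening": opening from 0.0 (shut) to 1.0 (fully open).
Only numpy, scipy, OpenCV 4.12 (cv2) and the standard library are available. Lean on these libraries where they do the work, as an engineer would, in place of code of your own. Each camera call takes 0.05 s, during which the arm holds its last target. There are 200 camera calls.

## Task

The testing kit has been left piled up on the bench. Take the pile apart and lay each thing out on its own place: the brass weight upright in the middle of the scale's round pan, the bundle of tags in the middle of the shallow steel tray, the black touchstone flat in the middle of the wooden rest between its two end cleats, and the steel block in the middle of the round cork mat. Set the tags and the touchstone square, with their long side along the long side of the tray and of the rest, and leave the loupe and the bead bar where they lie.

Things in the scene. Friction and masses are not known exactly. Their poses are not given: they have to be found in the camera images.
- weight_mid (a point): Brass check weight, at the start the top of the pile: a round body 22 mm in diameter and 23 mm high, with a neck and a 13 mm knob above it, 32 mm high in all. It weighs about 0.1 kg. The point lies on its axis half-way up, 16 mm above its underside; z is up along its axis.
- tags_mid (a point): Bundle of buff card lot tags, a flat block 31 x 61 x 10 mm, the second from the top of the pile, lying crosswise on the touchstone. It weighs about 0.03 kg. The point is its centre, 5 mm above its underside; x is across it (31 mm), y along it (61 mm), z up.
- stone_mid (a point): Black touchstone, a flat slab 40 x 64 x 11 mm, lying on the steel block under the tags, its long side along the block's long side. It weighs about 0.07 kg. The point is its centre, 5.5 mm above its underside; x is across it (40 mm), y along it (64 mm), z up.
- block_mid (a point): Steel jeweller's bench block, a plain slab 56 x 76 x 16 mm with rounded edges, the bottom of the pile, standing on the bench (z = 0). It weighs about 0.42 kg. The point is its centre, 8 mm above its underside; x is across it (56 mm), y along it (76 mm), z up.
- scale_pan (a point): Round steel pan, 76 mm in diameter, of a grey counter scale (125 x 100 mm, fixed to the bench, pan fixed). The point is the centre of the pan's upper face, 27 mm above the bench; the scale's blank readout lies 60 mm from it towards the scale's own -x; z up.
- tray_floor (a point): Shallow dark steel card tray, 92 mm (its x) by 138 mm (its y) outside, walls 4 mm thick, rim 9 mm above the bench, fixed to the bench. The point is the centre of its inner floor, 4 mm above the bench; its y is its long side, z up.
- rest_top (a point): Wooden rest, a board 72 mm (its x) by 130 mm (its y) and 10 mm thick, fixed to the bench, with a dark cleat 12 mm wide and 6 mm high across each end (102 mm free between the cleats). The point is the centre of the board's upper face, 10 mm above the bench; its y is its long side, from cleat to cleat, z up.
- mat_top (a point): Round cork mat, 128 mm in diameter and 6 mm thick, fixed to the bench. The point is the centre of its upper face, 6 mm above the bench; z up.
- loupe_mid (a point): Folding loupe lying opened on the bench, 28 x 60 mm and 19 mm high, loose, a bystander to be left alone. The point is its centre, half-way up; y is along it.
- beads_mid (a point): Enamelled bead bar of a bracelet lying on the bench, banded, 11 x 50 mm and 11 mm high, loose, a bystander to be left alone. The point is its centre, half-way up; y is along it.
Not all that is in view belongs to the job. Leave any blue look-alike of the part that bears block_mid alone.

How it is judged (in metres and radians):
At the end, for the whole second after the job is handed in: Weight upright on the scale pan, tags on the tray floor, touchstone on the wooden rest, block on the cork mat: each flat, released, at rest, its centre within 15 mm of the place's centre; long sides of tags and touchstone within 15 degrees of the long side of tray and rest (horizontal distance between weight_mid and scale_pan below 0.015 m and z of weight_mid in the frame of scale_pan between 0.012 and 0.02 m and angle between each of weight_mid, tags_mid, stone_mid, block_mid's own z axis and vertical below 0.12 rad and horizontal distance between tags_mid and tray_floor below 0.015 m and z of tags_mid in the frame of tray_floor between 0.001 and 0.009 m and angle between the x axis of tags_mid and the x axis of tray_floor, either way round below 0.26 rad and horizontal distance between stone_mid and rest_top below 0.015 m and z of stone_mid in the frame of rest_top between 0.0015 and 0.0095 m and angle between the x axis of stone_mid and the x axis of rest_top, either way round below 0.26 rad and horizontal distance between block_mid and mat_top below 0.015 m and z of block_mid in the frame of mat_top between 0.004 and 0.012 m).
It fails at once if the loupe is shifted by more than 20 mm (distance of loupe_mid from where it was at the start of the episode above 0.02 m).
It fails at once if the bead bar is shifted by more than 20 mm (distance of beads_mid from where it was at the start of the episode above 0.02 m).
It also fails if it takes over 106 s, if anything falls off the work surface, if the arm or the gripper's body presses on something with over 40 N, if the wrist force passes 120 N, or if a joint passes its speed limit or range.

## Working session

There is one attempt and no reset: what is moved stays moved. The work goes in short steps, Python scripts to look and compute and a tool call to move; the robot and the scene stay as the last step left them, time stands still between calls to the robot, and variables do not carry over. Pictures are saved under pics/ and viewed, about 12 in all and at most 16, crops included, and the job is handed in when it is done.

Besides the shell and the picture viewer there is one more tool, called after "Emit:" as name(argument=value, ...) on one line, values as JSON. servo_tool: Moves the arm, as the interface text tells. Its arguments: {"type":"object","properties":{"motion":{"type":"array","items":{"type":"object","properties":{"dx":{"type":"number"},"dy":{"type":"number"},"dz":{"type":"number"},"yaw":{"type":"number"}}}},"claw":{"type":"number"}},"required":["motion"]}

```bash
mkdir -p pics; python3 - <<'E'
from workcell import robot
import cv2,numpy as np
s=robot.read_state();print({k:np.round(s[k],3) for k in ('time','tool_pos','tcp_rot','force','opening')})
for n in('top','scene'):
    p,d=robot.snapshot(n);cv2.imwrite(f'pics/{n}0.png',p[:,:,::-1]);np.save(f'{n}0.npy',d)
    c=robot.get_calibration(n);print(n,c)
E
```

```text
{'time': np.float64(0.0), 'tool_pos': array([271.791, 617.198, 230.309]), 'tcp_rot': array([-0.592,  0.593,  0.386, -0.387]), 'force': array([ 0.18 ,  0.507, -0.423]), 'opening': np.float64(1.004)}
top {'fx': 511.40392694676973, 'fy': 511.40392694676973, 'cx': 315.66358977347073, 'cy': 201.14663017600486, 'view': array([[ 6.47810428e-03, -9.99978441e-01,  1.07360235e-03,
         1.57388341e+00],
       [-9.91887668e-01, -6.56198489e-03, -1.26947998e-01,
         5.31465946e+02],
       [ 1.26952306e-01, -2.42510560e-04, -9.91908793e-01,
         1.48894474e+03],
       [ 0.00000000e+00,  0.00000000e+00,  0.00000000e+00,
         1.00000000e+00]])}
scene {'fx': 384.0951486932173, 'fy': 384.0951486932173, 'cx': 318.8090068420219, 'cy': 200.78315375567936, 'view': array([[-8.41928528e-01, -5.39435770e-01, -1.28609206e-02,
         4.45426116e+02],
       [-2.79198030e-01,  4.55908888e-01, -8.45100909e-01,
         2.20424605e+02],
       [ 4.61741067e-01, -7.07923821e-01, -5.34452103e-01,
         6.80052385e+02],
       [ 0.00000000e+00,  0.00000000e+00,  0.00000000e+00,
         1.00000000e+00]])}
```

View pics/top0.png

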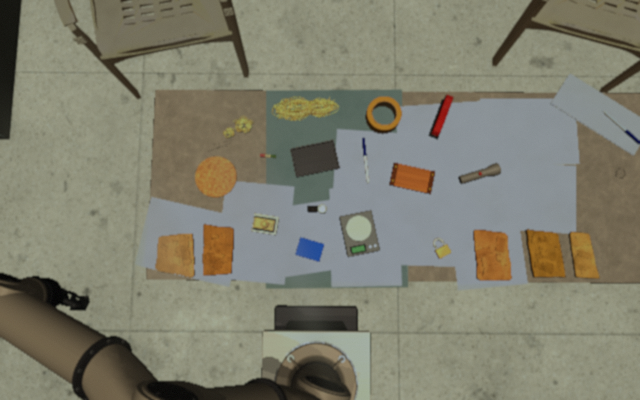

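View pics/scene0.png

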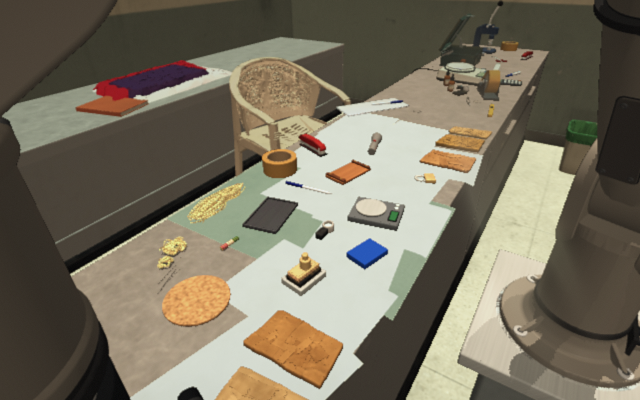

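The top view shows these things:
- Pile at (265,224).
- Blue look-alike block at (310,249), to be left alone.
- Scale pan at (358,228).
- Tray at (315,159).
- Rest at (412,178).
- Cork mat at (215,176). The wooden boards at (175,255) and (218,250) are decoys.
- Loupe at (317,209) and bead bar at (268,156).

Next I'll crop in close and measure.

```bash
cat > h.py <<'E'
from workcell import robot
import cv2,numpy as np
from scipy.spatial.transform import Rotation as R
def world(d,c):
    v,u=np.mgrid[:400,:640]; P=np.stack([(u-c['cx'])/c['fx']*d,(v-c['cy'])/c['fy']*d,d],-1)
    V=c['view']; return (P-V[:3,3])@V[:3,:3]
def rect(W,mask):
    p=W[mask][:,:2].astype(np.float32); (c,s,a)=cv2.minAreaRect(p)
    a=a if s[1]>s[0] else a-90   # a: angle of short side (object x axis), deg
    return np.round(c,1),np.round(sorted(s),1),round((a+90)%180-90,1)
def px(P,c):
    q=c['view'][:3,:3]@np.array(P)+c['view'][:3,3]; return q[0]/q[2]*c['fx']+c['cx'],q[1]/q[2]*c['fy']+c['cy']
def state():
    s=robot.read_state(); q=np.array(s['tcp_rot']); M=R.from_quat(q[[1,2,3,0]]).as_matrix()
    return s,np.array(s['tool_pos']),M
E
python3 - <<'E'
from h import *
s,t,M=state();print(t,M.round(3))
p=cv2.imread('pics/top0.png');d=np.load('top0.npy');c=robot.get_calibration('top');W=world(d,c)
for n,(u,v) in dict(pile=(265,224),pan=(358,228),tray=(315,159),rest=(412,178),mat=(215,176),loupe=(317,209),beads=(268,156),blue=(310,249),bench=(340,280)).items(): print(n,W[v,u].round(1))
for n,(u0,u1,v0,v1),z in [('block',(248,284,208,240),8),('stone',(248,284,208,240),20),('tags',(248,284,208,240),32),('weight',(248,284,208,240),45),('pan',(335,385,205,262),24),('scale',(335,385,205,262),10),('tray',(285,345,135,182),6),('rest',(385,440,158,200),7),('mat',(190,240,150,205),3)]:
    m=np.zeros((400,640),bool);m[v0:v1,u0:u1]=W[v0:v1,u0:u1,2]>z;print(n,m.sum(),rect(W,m))
g=np.hstack([cv2.resize(p[y:y+70,x:x+90],None,fx=4.4,fy=4.4,interpolation=cv2.INTER_CUBIC) for x,y in((230,195),(330,195))])
g2=np.hstack([cv2.resize(p[y:y+60,x:x+90],None,fx=4.4,fy=4.4,interpolation=cv2.INTER_CUBIC) for x,y in((270,130),(370,150))])
cv2.imwrite('pics/crop.png',np.vstack([g,g2]))
E
```

```text
[271.85419599 617.27825927 230.42174687] [[ 0.403 -0.001 -0.915]
 [ 0.915 -0.002  0.403]
 [-0.002 -1.    -0.   ]]
pile [459.5 151.3  67.1]
pan [ 452.3 -120.8   32.7]
tray [665.1   7.9   6.5]
rest [ 607.6 -287.8    9.3]
mat [609.4 311.7  11.1]
loupe [509.4   0.9  20.9]
beads [670.8 150.9  19. ]
blue [390.   21.   14.4]
bench [299.  -69.    2.9]
block 495 (array([413.1, 116.4]), array([113.9, 242.4]), -59.2)
stone 321 (array([426.2,  91. ]), array([ 70.4, 235.3]), -29.1)
tags 214 (array([418.7,  90.4]), array([ 52.1, 228.3]), -30.6)
weight 51 (array([406.7,  82. ]), array([ 25.9, 204.1]), -34.6)
pan 626 (array([424. , -75.5]), array([122.3, 202. ]), 15.5)
scale 1413 (array([439.6, -79.6]), array([154.3, 215.2]), 14.4)
tray 677 (array([539. ,   8.8]), array([181. , 401.8]), -89.6)
rest 932 (array([ 535.9, -158.7]), array([171.7, 484.6]), 30.8)
mat 1558 (array([489. , 233.8]), array([207.2, 506.7]), -55.7)
```

View pics/crop.png

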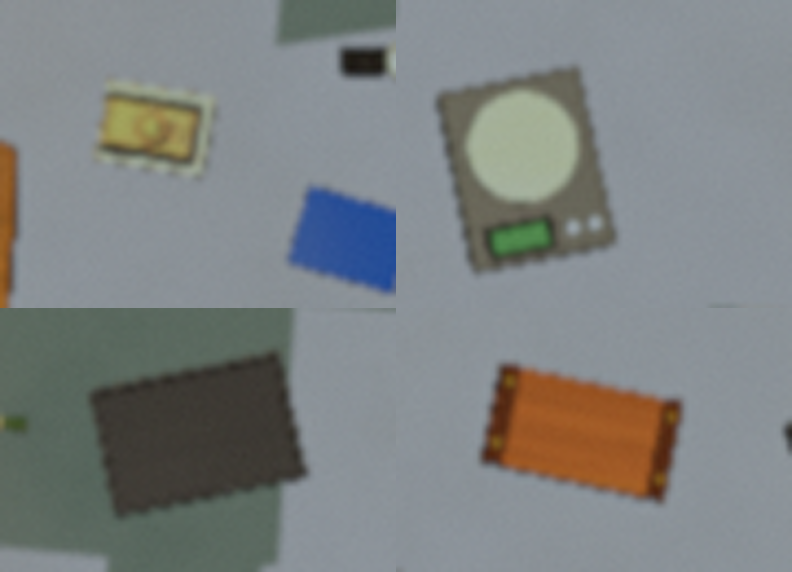

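The close crop confirms the choices: a steel-cream block under a dark stone under buff tags with the weight on top, with the blue slab as a separate thing. The depth has dropouts, so I'll use colour contours projected onto known heights.

```bash
cat >> h.py <<'E'
def plane(uv,c,z):
    uv=np.asarray(uv,float).reshape(-1,2); r=np.c_[(uv[:,0]-c['cx'])/c['fx'],(uv[:,1]-c['cy'])/c['fy'],np.ones(len(uv))]@c['view'][:3,:3]
    o=-c['view'][:3,:3].T@c['view'][:3,3]; return (o+r*((z-o[2])/r[:,2])[:,None])[:,:2]
def blob(mask,c,z,seed):
    n,l=cv2.connectedComponents(mask.astype(np.uint8)); m=(l==l[seed[1],seed[0]])&mask
    k=cv2.findContours(m.astype(np.uint8),cv2.RETR_EXTERNAL,cv2.CHAIN_APPROX_NONE)[0]
    k=max(k,key=cv2.contourArea); q=plane(k,c,z).astype(np.float32); (o,s,a)=cv2.minAreaRect(q)
    a=a if s[1]>s[0] else a-90
    return np.round(o,1),np.round(sorted(s),1),round((a+90)%180-90,1),m.sum()
E
python3 - <<'E'
from h import *
p=cv2.imread('pics/top0.png').astype(int);c=robot.get_calibration('top');d=np.load('top0.npy');W=world(d,c);print((d==0).sum())
b,g,r=p[...,0],p[...,1],p[...,2];mx=p.max(2);mn=p.min(2)
sc=lambda u,v,t:(abs(p-p[v,u]).max(2)<t)
for n,m,z,s in [('tray',mx<100,9,(315,159)),('rest',(r-b>45),12,(412,178)),('mat',(r-b>45),6,(215,176)),('pan',sc(358,228,22),27,(358,228)),('block',(r-b>-2),16,(265,224)),('loupe',mx<90,10,(317,209))]: print(n,blob(m,c,z,s))
# depth-based rects with valid filter
dm=np.where((d>0),d,np.nan)
for n,(u0,u1,v0,v1),z in [('block',(248,284,208,240),9),('stone',(248,284,208,240),22),('tags',(248,284,208,240),34),('weight',(248,284,208,240),46),('scale',(335,385,205,262),12),('pan',(335,385,205,262),25)]:
    m=np.zeros((400,640),bool);w=W[v0:v1,u0:u1,2];m[v0:v1,u0:u1]=(w>z)&(w<90);m=cv2.morphologyEx(m.astype(np.uint8),cv2.MORPH_OPEN,np.ones((3,3)))>0;print(n,m.sum(),rect(W,m),W[m].mean(0).round(1))
E
```

```text
989
tray (array([666.7,  10.7]), array([100.1, 142.8]), 11.9, np.int64(1455))
rest (array([ 607.8, -286.8]), array([ 69.6, 123.3]), -12.4, np.int64(905))
mat (array([609.1, 312.6]), array([126.9, 128.5]), 0.4, np.int64(1418))
pan (array([ 454.3, -121.3]), array([68.5, 71.4]), 0.4, np.int64(463))
block (array([465.4, 156.9]), array([58.2, 77.8]), -9.1, np.int64(495))
loupe (array([512.,  16.]), array([15.2, 30.2]), 0.4, np.int64(60))
block 470 (array([464. , 157.5]), array([56. , 75.8]), -8.3) [462.6 156.3  30.1]
stone 280 (array([462.6, 159.2]), array([39.5, 63.7]), -6.9) [462.  157.8  39.1]
tags 161 (array([462.9, 161.4]), array([30.6, 56.4]), -8.4) [462.9 162.2  45. ]
weight 39 (array([458.8, 155.1]), array([14.9, 17.8]), 1.8) [458.7 154.7  61.6]
scale 1381 (array([ 437.3, -125.1]), array([100.5, 124.5]), -78.3) [ 436.1 -124.2   23.4]
pan 113 (array([ 447.5, -123.5]), array([42.1, 72.1]), 12.4) [ 448.5 -125.1   28.7]
```

```bash
cat >> h.py <<'E'
def goal(x,y,z,a):  # a: wanted jaw axis angle deg (mod 180)
    s,t,M=state(); D=M.T@(np.array([x,y,z])-t); now=np.degrees(np.arctan2(M[1,0],M[0,0]))
    yaw=(now-a+90)%180-90
    print('t%.2f'%s['time'],'tcp',t.round(1),'jaw %.1f'%now,'open %.1f'%(s['opening']*85.4),'F',np.round(s['force'],1),'tilt',M[:,1].round(3),'| dx %.3f dy %.3f dz %.3f yaw %.2f'%(*(D/40),yaw/10),'alt yaw %.2f'%((yaw-180*np.sign(yaw))/10), 'j7 %.2f'%s['joint_pos'][6])
E
python3 -c "
from h import *
goal(462,157,200,-8.5)"
```

```text
t0.10 tcp [271.9 617.3 230.4] jaw 66.2 open 85.6 F [-0.5  0.9  0.5] tilt [-0.001 -0.002 -1.   ] | dx -8.614 dy 0.775 dz -8.988 yaw 7.47 alt yaw -10.53 j7 -0.08
```

Emit:
servo_tool(motion=[{"dx": -1.0, "dy": 0, "dz": -1.0, "yaw": 0.8}, {"dx": -2.0, "dy": 0.1, "dz": -2.1, "yaw": 1.7}, {"dx": -3.0, "dy": 0.2, "dz": -3.1, "yaw": 2.6}, {"dx": -4.0, "dy": 0.3, "dz": -4.2, "yaw": 3.5}, {"dx": -5.0, "dy": 0.4, "dz": -5.2, "yaw": 4.4}, {"dx": -6.0, "dy": 0.5, "dz": -6.3, "yaw": 5.3}, {"dx": -7.0, "dy": 0.6, "dz": -7.3, "yaw": 6.2}, {"dx": -8.0, "dy": 0.7, "dz": -8.3, "yaw": 7.0}, {"dx": -8.6, "dy": 0.78, "dz": -9.0, "yaw": 7.47}, {"dx": -8.6, "dy": 0.78, "dz": -9.0, "yaw": 7.47}], claw=50)

```text
time: 1.35
tool_pos: [463.5, 154.6, 199.8]
tcp_rot: [-0.705, 0.705, -0.054, 0.054]
force: [-0.1, 0.3, 0.6]
opening: 0.586
```

```bash
python3 -c "
from h import *
goal(462,157,120,-8.5)
c=robot.get_calibration('wrist');p,d=robot.snapshot('wrist');cv2.imwrite('pics/w1.png',p[:,:,::-1]);np.savez('w1.npz',d=d,**c);print(c,px((462,157,37),c))"
```

```text
t1.35 tcp [463.5 154.6 199.8] jaw -8.8 open 50.0 F [-0.1  0.3  0.6] tilt [-0.    -0.001 -1.   ] | dx -0.045 dy 1.995 dz 0.056 yaw -0.03 alt yaw 17.97 j7 -0.48
{'fx': 287.0681610281253, 'fy': 287.0681610281253, 'cx': 320.4176042389512, 'cy': 203.64972703932352, 'view': array([[ 9.88043650e-01, -1.54169811e-01, -1.18943309e-03,
        -4.32817806e+02],
       [-1.45997530e-01, -9.38092540e-01,  3.14113209e-01,
         1.81845121e+02],
       [-4.95425724e-02, -3.10183908e-01, -9.49384789e-01,
         4.22138167e+02],
       [ 0.00000000e+00,  0.00000000e+00,  0.00000000e+00,
         1.00000000e+00]])} (np.float64(319.88036144439224), np.float64(184.29719943495968))
```

View pics/w1.png

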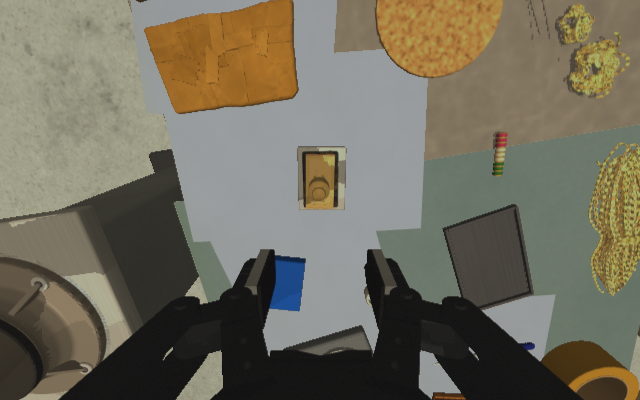

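The wrist view shows the pile square to the jaws, with block corners near (297,147) to (346,210), tags about (303,152) to (335,208), and the knob at (319,187). I'll refine the positions from depth.

```bash
python3 - <<'E'
from h import *
z=np.load('w1.npz');d=z['d'];c=z;W=world(d,c);print('bench z',W[110:140,200:280,2].mean(),W[250:270,330:350,2].mean())
for n,a,b in[('block',9,90),('stone',22,90),('tags',33,90),('knob',60,90),('body',45,90)]:
    m=np.zeros((400,640),bool);w=W[130:225,280:360,2];m[130:225,280:360]=(w>a)&(w<b);m=cv2.morphologyEx(m.astype(np.uint8),cv2.MORPH_OPEN,np.ones((3,3)))>0
    print(n,m.sum(),rect(W,m),W[m].mean(0).round(1))
for v in range(165,206,4): print(v,W[v,319].round(0))
print('knob ray',plane([(319,187)],c,66))
goal(462,150,100,-8.5)
E
```

```text
bench z 3.5521652278038 2.7235768834263046
block 3037 (array([463.8, 157.7]), array([56.1, 75.2]), -9.0) [464.7 163.4  32. ]
stone 1976 (array([462.8, 159.2]), array([40. , 63.4]), -8.2) [463.4 163.2  40.4]
tags 1529 (array([462.3, 158.8]), array([30.6, 60.9]), -9.8) [462.7 162.   44.2]
knob 138 (array([461.1, 156.1]), array([11.8, 12. ]), 81.2) [460.8 156.3  69.3]
body 388 (array([460.9, 155.6]), array([21.1, 21.8]), 19.6) [461.2 158.   61.5]
165 [464. 179.  38.]
169 [464. 174.  38.]
173 [463. 170.  39.]
177 [462. 166.  41.]
181 [463. 166.  58.]
185 [462. 162.  59.]
189 [462. 160.  68.]
193 [461. 157.  70.]
197 [460. 152.  69.]
201 [459. 145.  58.]
205 [457. 134.  39.]
knob ray [[461.94360321 161.76011522]]
t1.40 tcp [462.9 156.8 199.9] jaw -8.6 open 50.2 F [0.3 0.3 0.2] tilt [-0.001 -0.    -1.   ] | dx 0.004 dy 2.497 dz -0.170 yaw -0.01 alt yaw 17.99 j7 -0.48
```

```bash
python3 -c "
from h import *
goal(461,156,39,-8.5)"
```

```text
t1.40 tcp [462.9 156.8 199.9] jaw -8.6 open 50.2 F [0.3 0.3 0.2] tilt [-0.001 -0.    -1.   ] | dx -0.042 dy 4.022 dz -0.025 yaw -0.01 alt yaw 17.99 j7 -0.48
```

Emit:
servo_tool(motion=[{"dx": -0.04, "dy": 1.3, "dz": -0.02}, {"dx": -0.04, "dy": 2.4, "dz": -0.02}, {"dx": -0.04, "dy": 3.3, "dz": -0.02}, {"dx": -0.04, "dy": 3.8, "dz": -0.02}, {"dx": -0.04, "dy": 4.0, "dz": -0.02}, {"dx": -0.04, "dy": 4.02, "dz": -0.02}], claw=40)

```text
validation failed for argument at $.mo...
```

Emit:
servo_tool(motion=[{"dy": 0}, {"dy": 0}, {"dy": 0}, {"dy": 0}], claw=10)

```text
validation failed for argument at $.mo...
```

Emit:
servo_tool(motion=[{"dy": -0.3}, {"dy": -1.0}, {"dy": -2.0}, {"dy": -2.0}])

```text
validation failed for argument at $.mo...
```

```bash
python3 -c "
from h import *
goal(454,-121,80,11.5)
c=robot.get_calibration('wrist');p,d=robot.snapshot('wrist');cv2.imwrite('pics/w2.png',p[:,:,::-1]);W=world(d,c)
m=np.zeros((400,640),bool);w=W[100:250,260:390,2];m[100:250,260:390]=(w>30)&(w<45);print(rect(W,m))"
```

```text
t1.40 tcp [462.9 156.8 199.9] jaw -8.6 open 50.2 F [0.3 0.3 0.2] tilt [-0.001 -0.    -1.   ] | dx 0.819 dy 2.999 dz -6.899 yaw -2.01 alt yaw 15.99 j7 -0.48
(array([462.4, 158.8]), array([30.6, 61.2]), -9.6)
```

View pics/w2.png

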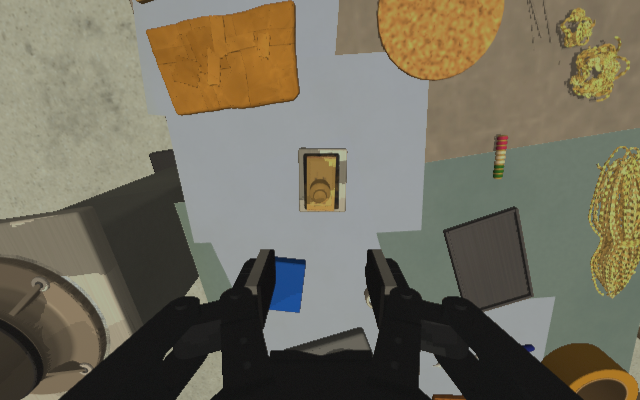

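The rows need all four keys. All three moves were refused, so nothing moved, and the picture is the same as before. I'll resend them with every key.

Emit:
servo_tool(motion=[{"dx": -0.04, "dy": 1.3, "dz": -0.02, "yaw": 0}, {"dx": -0.04, "dy": 2.4, "dz": -0.02, "yaw": 0}, {"dx": -0.04, "dy": 3.3, "dz": -0.02, "yaw": 0}, {"dx": -0.04, "dy": 3.8, "dz": -0.02, "yaw": 0}, {"dx": -0.04, "dy": 4.0, "dz": -0.02, "yaw": 0}, {"dx": -0.04, "dy": 4.02, "dz": -0.02, "yaw": 0}], claw=40)

```text
time: 2.2
tool_pos: [460.9, 158.2, 39.2]
tcp_rot: [0.705, -0.705, 0.052, -0.051]
force: [-0.4, 0.5, -0.8]
opening: 0.467
```

Emit:
servo_tool(motion=[{"dx": 0, "dy": 0, "dz": 0, "yaw": 0}, {"dx": 0, "dy": 0, "dz": 0, "yaw": 0}, {"dx": 0, "dy": 0, "dz": 0, "yaw": 0}, {"dx": 0, "dy": 0, "dz": 0, "yaw": 0}], claw=10)

```text
time: 2.7
tool_pos: [461.7, 157.9, 40.3]
tcp_rot: [0.706, -0.705, 0.052, -0.053]
force: [-1.7, 1.3, 6.6]
opening: 0.225
```

Emit:
servo_tool(motion=[{"dx": 0, "dy": -0.3, "dz": 0, "yaw": 0}, {"dx": 0, "dy": -1.0, "dz": 0, "yaw": 0}, {"dx": 0, "dy": -2.0, "dz": 0, "yaw": 0}, {"dx": 0, "dy": -2.0, "dz": 0, "yaw": 0}])

```text
time: 3.2
tool_pos: [463.2, 158.0, 122.4]
tcp_rot: [0.706, -0.704, 0.05, -0.054]
force: [0.5, 0.2, -2.0]
opening: 0.222
```

```bash
python3 -c "
from h import *
goal(454,-121,80,11.5)
c=robot.get_calibration('wrist');p,d=robot.snapshot('wrist');cv2.imwrite('pics/w3.png',p[:,:,::-1]);W=world(d,c)
m=np.zeros((400,640),bool);w=W[100:250,260:390,2];m[100:250,260:390]=(w>30)&(w<45);print(rect(W,m))"
```

```text
t3.20 tcp [463.2 158.  122.4] jaw -8.5 open 19.0 F [ 0.5  0.2 -2. ] tilt [ 0.005  0.003 -1.   ] | dx 0.796 dy 1.036 dz -6.938 yaw -2.00 alt yaw 16.00 j7 -0.40
(array([462.3, 158.7]), array([30.9, 61.2]), -9.4)
```

View pics/w3.png

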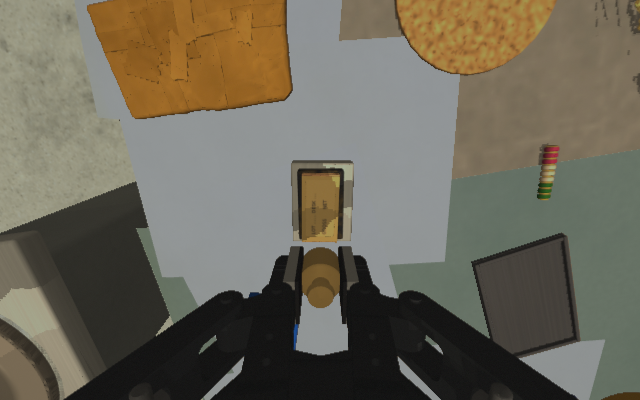

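The weight is held between the pads, and the tags are undisturbed at (462.3,158.7). Now I'll go over the pan.

Emit:
servo_tool(motion=[{"dx": 0.1, "dy": 0, "dz": -0.8, "yaw": 0}, {"dx": 0.3, "dy": 0.1, "dz": -2.2, "yaw": 0}, {"dx": 0.5, "dy": 0.3, "dz": -3.7, "yaw": 0}, {"dx": 0.7, "dy": 0.6, "dz": -5.2, "yaw": 0}, {"dx": 0.8, "dy": 0.9, "dz": -6.4, "yaw": 0}, {"dx": 0.8, "dy": 1.03, "dz": -6.9, "yaw": 0}, {"dx": 0.8, "dy": 1.03, "dz": -6.9, "yaw": 0}, {"dx": 0.8, "dy": 1.03, "dz": -6.9, "yaw": 0}])

```text
time: 4.25
tool_pos: [452.0, -119.3, 77.8]
tcp_rot: [0.705, -0.705, 0.052, -0.052]
force: [1.2, 0.1, -1.5]
opening: 0.221
```

```bash
python3 -c "
from h import *
goal(454.5,-119.5,31,-8.5)"
```

```text
t4.25 tcp [ 452.  -119.3   77.8] jaw -8.4 open 18.8 F [ 1.2  0.1 -1.5] tilt [-0.001  0.001 -1.   ] | dx 0.063 dy 1.170 dz 0.004 yaw 0.01 alt yaw -17.99 j7 0.27
```

Emit:
servo_tool(motion=[{"dx": 0.06, "dy": 0.4, "dz": 0, "yaw": 0}, {"dx": 0.06, "dy": 0.8, "dz": 0, "yaw": 0}, {"dx": 0.06, "dy": 1.0, "dz": 0, "yaw": 0}, {"dx": 0.06, "dy": 1.12, "dz": 0, "yaw": 0}, {"dx": 0.06, "dy": 1.16, "dz": 0, "yaw": 0}, {"dx": 0.06, "dy": 1.16, "dz": 0, "yaw": 0}])

```text
time: 5.0
tool_pos: [454.7, -120.8, 31.8]
tcp_rot: [0.705, -0.705, 0.052, -0.052]
force: [0.1, -0.9, -1.3]
opening: 0.225
```

```bash
python3 -c "
from h import *
goal(454.5,-119.5,30,-8.5)"
```

```text
t5.00 tcp [ 454.7 -120.8   31.8] jaw -8.5 open 19.2 F [ 0.1 -0.9 -1.3] tilt [ 0.  0. -1.] | dx -0.009 dy 0.046 dz 0.032 yaw 0.00 alt yaw -18.00 j7 0.33
```

Emit:
servo_tool(motion=[{"dx": 0, "dy": 0.02, "dz": 0.02, "yaw": 0}, {"dx": 0, "dy": 0.05, "dz": 0.03, "yaw": 0}, {"dx": 0, "dy": 0.05, "dz": 0.03, "yaw": 0}])

```text
time: 5.38
tool_pos: [454.8, -119.5, 29.7]
tcp_rot: [0.705, -0.705, 0.052, -0.052]
force: [0.1, 0.3, -0.3]
opening: 0.224
```

Emit:
servo_tool(motion=[{"dx": 0, "dy": 0.02, "dz": 0, "yaw": 0}, {"dx": 0, "dy": 0.04, "dz": 0, "yaw": 0}, {"dx": 0, "dy": 0.04, "dz": 0, "yaw": 0}])

```text
time: 5.75
tool_pos: [454.9, -119.5, 29.4]
tcp_rot: [0.706, -0.705, 0.052, -0.053]
force: [-5.7, 2.1, 21.0]
opening: 0.221
```

Emit:
servo_tool(motion=[{"dx": 0, "dy": -0.03, "dz": 0, "yaw": 0}, {"dx": 0, "dy": -0.03, "dz": 0, "yaw": 0}])

```text
time: 6.0
tool_pos: [455.0, -119.6, 29.5]
tcp_rot: [0.705, -0.705, 0.052, -0.052]
force: [-1.4, -0.1, 6.3]
opening: 0.226
```

Emit:
servo_tool(motion=[{"dx": 0, "dy": 0, "dz": 0, "yaw": 0}, {"dx": 0, "dy": 0, "dz": 0, "yaw": 0}, {"dx": 0, "dy": 0, "dz": 0, "yaw": 0}], claw=42)

```text
time: 6.38
tool_pos: [454.6, -119.5, 29.2]
tcp_rot: [-0.705, 0.705, -0.052, 0.052]
force: [0.8, -0.5, -1.0]
opening: 0.492
```

Emit:
servo_tool(motion=[{"dx": 0, "dy": -0.4, "dz": 0, "yaw": 0}, {"dx": 0, "dy": -1.2, "dz": 0, "yaw": 0}, {"dx": 0, "dy": -2.5, "dz": 0, "yaw": 0}, {"dx": 0, "dy": -2.5, "dz": 1.0, "yaw": 0}])

```text
time: 6.88
tool_pos: [463.1, -82.6, 133.7]
tcp_rot: [0.705, -0.705, 0.052, -0.057]
force: [0.4, 1.1, 0.2]
opening: 0.492
```

```bash
python3 -c "
from h import *
goal(462.3,158.7,90,-8.5)
p,d=robot.snapshot('top');c=robot.get_calibration('top');cv2.imwrite('pics/t2.png',p[:,:,::-1]);W=world(d,c)
m=np.zeros((400,640),bool);w=W[205:262,335:385,2];m[205:262,335:385]=(w>36)&(w<75);print(m.sum(),rect(W,m),W[m].mean(0))
m[205:262,335:385]=(w>75);print('arm px',m.sum())
c=robot.get_calibration('wrist');p,d=robot.snapshot('wrist');cv2.imwrite('pics/w4.png',p[:,:,::-1])"
```

```text
t6.88 tcp [463.1 -82.6 133.7] jaw -8.8 open 42.0 F [0.4 1.1 0.2] tilt [ 0.008 -0.    -1.   ] | dx -0.955 dy 1.089 dz 5.957 yaw -0.03 alt yaw 17.97 j7 0.11
0 (array([0., 0.]), array([0., 0.]), -90.0) [nan nan nan]
arm px 2303<string>:5: RuntimeWarning: Mean of empty slice.
  ret = um.true_divide(
```

View pics/w4.png

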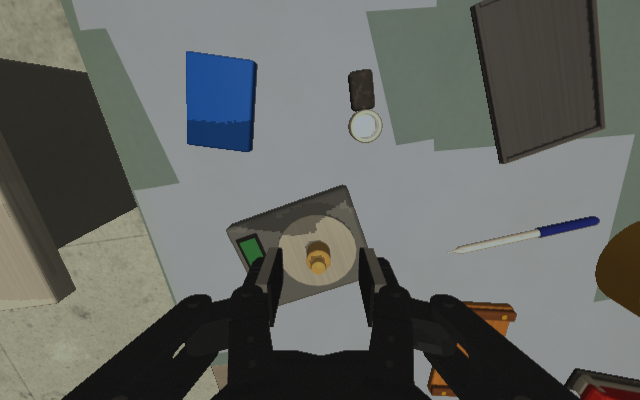

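The weight stands upright on the pan, at about (318,258). Now the tags.

Emit:
servo_tool(motion=[{"dx": -0.1, "dy": 0.0, "dz": 0.8, "yaw": 0}, {"dx": -0.3, "dy": 0.1, "dz": 2.2, "yaw": 0}, {"dx": -0.5, "dy": 0.4, "dz": 3.6, "yaw": 0.1}, {"dx": -0.8, "dy": 0.7, "dz": 5.0, "yaw": 0.1}, {"dx": -0.95, "dy": 1.0, "dz": 5.8, "yaw": 0.1}, {"dx": -0.95, "dy": 1.2, "dz": 5.95, "yaw": 0.1}, {"dx": -0.95, "dy": 1.4, "dz": 5.95, "yaw": 0.1}, {"dx": -0.95, "dy": 1.4, "dz": 5.95, "yaw": 0.1}])

```text
time: 7.98
tool_pos: [457.9, 159.0, 73.0]
tcp_rot: [-0.704, 0.705, -0.06, 0.059]
force: [0.3, -0.7, -0.3]
opening: 0.493
```

```bash
python3 -c "
from h import *
goal(462.3,158.7,29.5,-9)"
```

```text
t7.97 tcp [457.9 159.   73. ] jaw -9.6 open 42.1 F [ 0.3 -0.7 -0.3] tilt [-0.001 -0.001 -1.   ] | dx 0.111 dy 1.088 dz 0.014 yaw -0.06 alt yaw 17.94 j7 -0.37
```

Emit:
servo_tool(motion=[{"dx": 0.11, "dy": 0.4, "dz": 0, "yaw": 0}, {"dx": 0.11, "dy": 0.8, "dz": 0, "yaw": 0}, {"dx": 0.11, "dy": 1.0, "dz": 0, "yaw": 0}, {"dx": 0.11, "dy": 1.09, "dz": 0, "yaw": 0}, {"dx": 0.11, "dy": 1.09, "dz": 0, "yaw": 0}])

```text
time: 8.6
tool_pos: [462.3, 160.2, 29.5]
tcp_rot: [-0.705, 0.705, -0.058, 0.058]
force: [0.7, -0.2, -0.1]
opening: 0.49
```

Emit:
servo_tool(motion=[{"dx": 0, "dy": 0, "dz": 0, "yaw": 0}, {"dx": 0, "dy": 0, "dz": 0, "yaw": 0}, {"dx": 0, "dy": 0, "dz": 0, "yaw": 0}], claw=20)

```text
time: 8.98
tool_pos: [462.8, 160.5, 30.3]
tcp_rot: [0.705, -0.704, 0.058, -0.059]
force: [-1.7, -0.3, 6.7]
opening: 0.339
```

Emit:
servo_tool(motion=[{"dx": 0, "dy": -0.2, "dz": 0, "yaw": 0}, {"dx": 0, "dy": -0.8, "dz": 0, "yaw": 0}, {"dx": 0, "dy": -2.0, "dz": 0, "yaw": 0}, {"dx": 0, "dy": -2.5, "dz": 0, "yaw": 0}])

```text
time: 9.48
tool_pos: [463.4, 160.7, 132.2]
tcp_rot: [0.705, -0.704, 0.057, -0.059]
force: [0.0, 0.7, -0.7]
opening: 0.34
```

```bash
python3 -c "
from h import *
goal(666,10,60,11.9)
c=robot.get_calibration('wrist');p,d=robot.snapshot('wrist');cv2.imwrite('pics/w5.png',p[:,:,::-1]);W=world(d,c)
m=np.zeros((400,640),bool);w=W[100:245,260:390,2];m[100:245,260:390]=(w>22)&(w<34);print(rect(W,m))"
```

```text
t9.47 tcp [463.4 160.7 132.2] jaw -9.5 open 29.1 F [ 0.   0.7 -0.7] tilt [ 0.003  0.002 -1.   ] | dx 5.611 dy 1.814 dz -2.884 yaw -2.14 alt yaw 15.86 j7 -0.42
(array([464.2, 171. ]), array([39.2, 39.6]), -8.3)
```

View pics/w5.png

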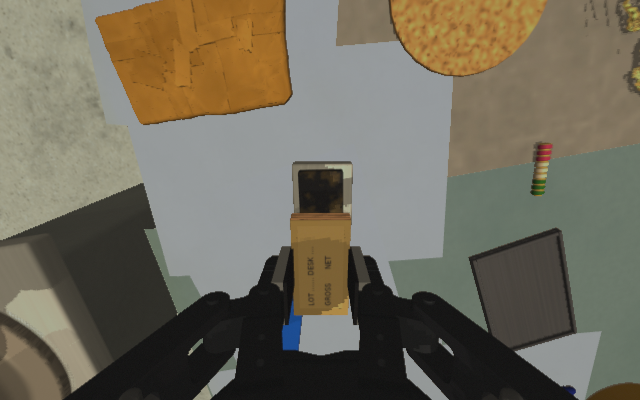

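The tags are held square, and the stone and block are undisturbed. The tray is at about (523,290), so I'll measure it from this view.

```bash
python3 -c "
from h import *
c=robot.get_calibration('wrist');p=cv2.imread('pics/w5.png');mx=p.max(2)
print(blob(mx<105,c,9,(523,290)))
p=cv2.imread('pics/w1.png');c=np.load('w1.npz');print(blob(p.max(2)<105,c,9,(490,258)),blob((p[...,2].astype(int)-p[...,0]>45),c,6,(440,30)))
p,d=robot.snapshot('top');c=robot.get_calibration('top');W=world(d,c)
m=np.zeros((400,640),bool);w=W[205:262,335:385,2];m[205:262,335:385]=(w>36)&(w<75);print('weight',m.sum(),rect(W,m))
m=cv2.inRange(p,(0,0,0),(100,100,100))>0;print(blob(m,c,9,(315,159)))
goal(666,10,60,11.9)
"
```

```text
(array([405.7,  42.7]), array([279.7, 729.2]), 80.2, np.int64(65612))
(array([ 4.235e+02, -1.000e-01]), array([392.2, 987.6]), 81.2, np.int64(69435)) (array([603.3, 283.5]), array([ 70.9, 127.3]), 81.1, np.int64(7829))
weight 49 (array([ 448. , -133.5]), array([20.3, 46.3]), -23.6)
(array([666.5,  10.4]), array([ 98.3, 141.1]), 12.0, np.int64(1420))
t9.57 tcp [463.9 161.  132.1] jaw -9.5 open 28.7 F [-0.4 -0.3 -0. ] tilt [ 0.004  0.003 -1.   ] | dx 5.598 dy 1.813 dz -2.900 yaw -2.14 alt yaw 15.86 j7 -0.42
```

Emit:
servo_tool(motion=[{"dx": 0.7, "dy": 0, "dz": -0.3, "yaw": -0.3}, {"dx": 1.9, "dy": 0.1, "dz": -0.9, "yaw": -0.7}, {"dx": 3.1, "dy": 0.4, "dz": -1.5, "yaw": -1.1}, {"dx": 4.2, "dy": 0.8, "dz": -2.1, "yaw": -1.6}, {"dx": 5.1, "dy": 1.2, "dz": -2.6, "yaw": -2.0}, {"dx": 5.6, "dy": 1.6, "dz": -2.85, "yaw": -2.14}, {"dx": 5.6, "dy": 1.8, "dz": -2.85, "yaw": -2.14}, {"dx": 5.6, "dy": 1.8, "dz": -2.85, "yaw": -2.14}])

```text
time: 10.58
tool_pos: [662.9, 11.9, 56.2]
tcp_rot: [0.704, -0.703, -0.072, 0.075]
force: [-1.0, 0.2, -1.2]
opening: 0.338
```

```bash
python3 -c "
from h import *
goal(666.5,12,8,11.9)
c=robot.get_calibration('wrist');p,d=robot.snapshot('wrist');cv2.imwrite('pics/w6.png',p[:,:,::-1])
for z in(4,9):
  print([[round(float(v),1) for v in px((666.5+a*np.cos(.2077)-b*np.sin(.2077),10.4+a*np.sin(.2077)+b*np.cos(.2077),z),c)] for a,b in((-46,-69),(46,-69),(46,69),(-46,69))])"
```

```text
t10.57 tcp [662.9  11.9  56.2] jaw 11.9 open 28.9 F [-1.   0.2 -1.2] tilt [-0.003  0.    -1.   ] | dx 0.093 dy 1.204 dz -0.018 yaw 0.00 alt yaw -18.00 j7 0.32
[[269.1, 306.4], [382.4, 306.7], [396.4, 132.1], [257.6, 132.0]]
[[268.1, 310.5], [383.6, 310.8], [398.3, 132.6], [255.9, 132.6]]
```

View pics/w6.png

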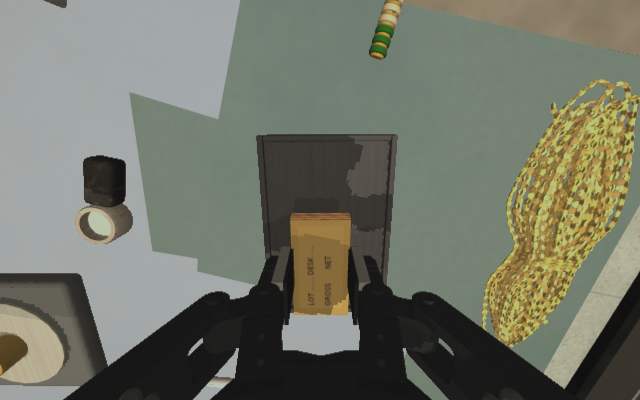

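The tray outline sits within about 2 px of the prediction, with its far rim at row 135 from column 257 to 396. Lowering now.

Emit:
servo_tool(motion=[{"dx": 0.09, "dy": 0.5, "dz": -0.02, "yaw": 0}, {"dx": 0.09, "dy": 0.9, "dz": -0.02, "yaw": 0}, {"dx": 0.09, "dy": 1.1, "dz": -0.02, "yaw": 0}, {"dx": 0.09, "dy": 1.19, "dz": -0.02, "yaw": 0}, {"dx": 0.09, "dy": 1.2, "dz": -0.02, "yaw": 0}, {"dx": 0.09, "dy": 1.2, "dz": -0.02, "yaw": 0}])

```text
time: 11.38
tool_pos: [668.7, 10.8, 10.1]
tcp_rot: [-0.703, 0.703, 0.074, -0.073]
force: [-0.3, -0.3, -0.8]
opening: 0.338
```

Emit:
servo_tool(motion=[{"dx": 0, "dy": 0.02, "dz": 0, "yaw": 0}, {"dx": 0, "dy": 0.02, "dz": 0, "yaw": 0}])

```text
time: 11.62
tool_pos: [668.4, 11.0, 9.1]
tcp_rot: [0.703, -0.703, -0.074, 0.073]
force: [-0.1, 0.5, 0.1]
opening: 0.339
```

Emit:
servo_tool(motion=[{"dx": -0.04, "dy": 0.02, "dz": 0.02, "yaw": 0}, {"dx": -0.04, "dy": 0.05, "dz": 0.02, "yaw": 0}, {"dx": -0.04, "dy": 0.05, "dz": 0.02, "yaw": 0}])

```text
time: 12.0
tool_pos: [666.3, 11.5, 7.4]
tcp_rot: [0.703, -0.703, -0.073, 0.074]
force: [-2.1, 0.7, 4.3]
opening: 0.342
```

```bash
python3 -c "
from h import *
goal(666.5,12,6.5,11.9)"
```

```text
t12.00 tcp [666.3  11.5   7.4] jaw 11.9 open 29.2 F [-2.1  0.7  4.3] tilt [-0.  0. -1.] | dx 0.007 dy 0.022 dz 0.011 yaw 0.00 alt yaw -18.00 j7 0.34
```

Contact at 4 N. Releasing.

Emit:
servo_tool(motion=[{"dx": 0, "dy": 0, "dz": 0, "yaw": 0}, {"dx": 0, "dy": 0, "dz": 0, "yaw": 0}, {"dx": 0, "dy": 0, "dz": 0, "yaw": 0}], claw=46)

```text
time: 12.38
tool_pos: [666.5, 11.4, 6.8]
tcp_rot: [-0.703, 0.703, 0.073, -0.074]
force: [-0.4, 0.5, -1.2]
opening: 0.538
```

Emit:
servo_tool(motion=[{"dx": 0, "dy": -0.4, "dz": 0, "yaw": 0}, {"dx": 0, "dy": -1.2, "dz": 0, "yaw": 0}, {"dx": 0, "dy": -2.4, "dz": 0, "yaw": 0}, {"dx": 0, "dy": -2.4, "dz": 0, "yaw": 0}])

```text
time: 12.88
tool_pos: [670.0, 11.1, 108.4]
tcp_rot: [-0.703, 0.703, 0.077, -0.07]
force: [-1.4, 0.3, 0.2]
opening: 0.537
```

```bash
python3 -c "
from h import *
goal(462.8,160,80,-8.2)
c=robot.get_calibration('wrist');p,d=robot.snapshot('wrist');cv2.imwrite('pics/w7.png',p[:,:,::-1])
b=p.astype(int);m=(b[...,0]-b[...,2]>40);m[:200]=0;m[:,:250]=0;m[:,400:]=0
k=cv2.connectedComponentsWithStats(m.astype(np.uint8));i=1+np.argmax(k[2][1:,4]);y,x=map(int,np.argwhere(k[1]==i)[0]);print(blob(m,c,14,(x,y)))"
```

```text
t12.88 tcp [670.   11.1 108.4] jaw 11.9 open 45.8 F [-1.4  0.3  0.2] tilt [ 0.009  0.001 -1.   ] | dx -4.306 dy 0.668 dz 4.712 yaw 2.01 alt yaw -15.99 j7 0.30
(array([668.2,  -1.6]), array([31.4, 36.2]), 11.7, np.int64(1376))
```

View pics/w7.png

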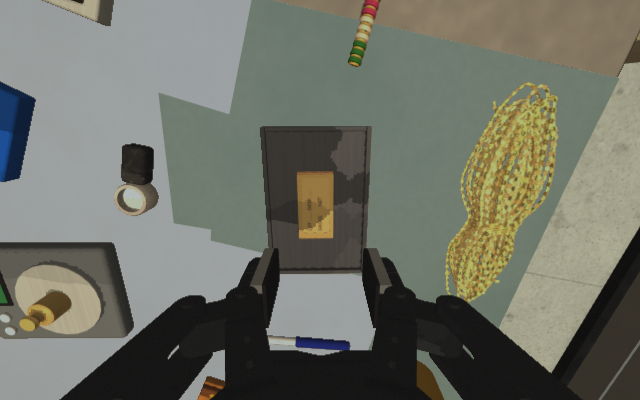

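The tags lie square in the middle of the tray, from (297,172) to (333,239). Now the stone.

Emit:
servo_tool(motion=[{"dx": -0.5, "dy": 0, "dz": 0.5, "yaw": 0.2}, {"dx": -1.5, "dy": 0, "dz": 1.6, "yaw": 0.6}, {"dx": -2.5, "dy": 0.1, "dz": 2.7, "yaw": 1.1}, {"dx": -3.5, "dy": 0.3, "dz": 3.8, "yaw": 1.6}, {"dx": -4.1, "dy": 0.5, "dz": 4.5, "yaw": 1.9}, {"dx": -4.3, "dy": 0.67, "dz": 4.71, "yaw": 2.01}, {"dx": -4.3, "dy": 0.67, "dz": 4.71, "yaw": 2.01}, {"dx": -4.3, "dy": 0.67, "dz": 4.71, "yaw": 2.01}], claw=52)

```text
time: 13.92
tool_pos: [460.8, 159.2, 76.4]
tcp_rot: [-0.705, 0.705, -0.05, 0.051]
force: [-0.5, 1.0, 0.1]
opening: 0.611
```

```bash
python3 -c "
from h import *
goal(462.8,160,18.5,-8.2)
c=robot.get_calibration('wrist');p,d=robot.snapshot('wrist');W=world(d,c);W=np.where((d>0)[...,None],W,-99)
m=np.zeros((400,640),bool)
for a in(9,22):
  w=W[80:320,250:390,2];m[80:320,250:390]=(w>a)&(w<33);m=cv2.morphologyEx(m.astype(np.uint8),cv2.MORPH_OPEN,np.ones((3,3)))>0;print(a,m.sum(),rect(W,m))"
```

```text
t13.93 tcp [460.8 159.2  76.4] jaw -8.2 open 52.2 F [-0.5  1.   0.1] tilt [ 0.001 -0.    -1.   ] | dx 0.045 dy 1.446 dz 0.028 yaw -0.00 alt yaw 18.00 j7 -0.33
9 7593 (array([462.1, 190.1]), array([ 69.1, 151.2]), 3.1)
22 4538 (array([462.8, 158.7]), array([40.1, 64.4]), -8.2)
```

Emit:
servo_tool(motion=[{"dx": 0.05, "dy": 0.5, "dz": 0, "yaw": 0}, {"dx": 0.05, "dy": 1.0, "dz": 0, "yaw": 0}, {"dx": 0.05, "dy": 1.3, "dz": 0, "yaw": 0}, {"dx": 0.05, "dy": 1.44, "dz": 0, "yaw": 0}, {"dx": 0.05, "dy": 1.44, "dz": 0, "yaw": 0}, {"dx": 0.05, "dy": 1.44, "dz": 0, "yaw": 0}])

```text
time: 14.72
tool_pos: [461.7, 160.0, 19.0]
tcp_rot: [0.705, -0.705, 0.05, -0.051]
force: [0.3, 0.6, 0.4]
opening: 0.609
```

Emit:
servo_tool(motion=[{"dx": 0, "dy": 0, "dz": 0, "yaw": 0}, {"dx": 0, "dy": 0, "dz": 0, "yaw": 0}, {"dx": 0, "dy": 0, "dz": 0, "yaw": 0}], claw=28)

```text
time: 15.1
tool_pos: [461.8, 160.1, 19.4]
tcp_rot: [0.706, -0.705, 0.05, -0.051]
force: [-2.0, -0.8, 8.3]
opening: 0.445
```

Emit:
servo_tool(motion=[{"dx": 0, "dy": -0.2, "dz": 0, "yaw": 0}, {"dx": 0, "dy": -0.8, "dz": 0, "yaw": 0}, {"dx": 0, "dy": -2.0, "dz": 0, "yaw": 0}, {"dx": 0, "dy": -2.5, "dz": 0, "yaw": 0}])

```text
time: 15.6
tool_pos: [462.3, 160.2, 121.1]
tcp_rot: [0.706, -0.705, 0.049, -0.051]
force: [-0.0, 1.3, -0.6]
opening: 0.444
```

```bash
python3 -c "
from h import *
goal(607.8,-286,90,-12.4)
c=robot.get_calibration('wrist');p,d=robot.snapshot('wrist');cv2.imwrite('pics/w8.png',p[:,:,::-1]);W=world(d,c);W=np.where((d>0)[...,None],W,-99)
print('held z',W[240:290,310:330].reshape(-1,3).mean(0))"
```

```text
t15.60 tcp [462.3 160.2 121.1] jaw -8.2 open 37.9 F [-0.   1.3 -0.6] tilt [ 0.003  0.002 -1.   ] | dx 5.185 dy 0.768 dz -10.527 yaw 0.42 alt yaw -17.58 j7 -0.37
held z [457.72400373 160.90777978 127.98542922]
```

View pics/w8.png

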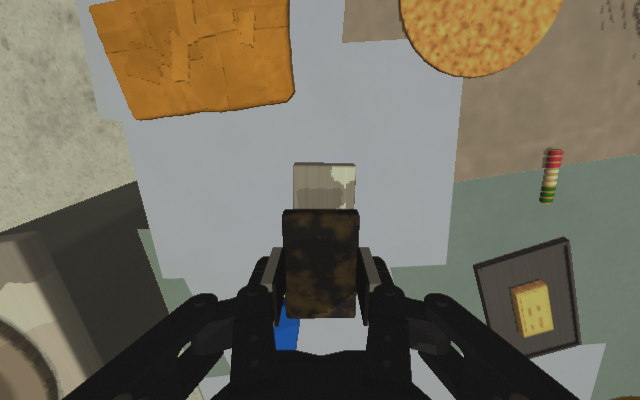

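The stone is held square, at (283..358, 210..318). Now to the rest.

Emit:
servo_tool(motion=[{"dx": 0.3, "dy": 0, "dz": -0.6, "yaw": 0}, {"dx": 0.9, "dy": 0, "dz": -1.8, "yaw": 0.1}, {"dx": 1.5, "dy": 0, "dz": -3.1, "yaw": 0.1}, {"dx": 2.2, "dy": 0, "dz": -4.5, "yaw": 0.2}, {"dx": 2.9, "dy": 0.1, "dz": -5.9, "yaw": 0.2}, {"dx": 3.6, "dy": 0.2, "dz": -7.3, "yaw": 0.3}, {"dx": 4.3, "dy": 0.4, "dz": -8.6, "yaw": 0.4}, {"dx": 4.9, "dy": 0.6, "dz": -9.8, "yaw": 0.42}, {"dx": 5.18, "dy": 0.77, "dz": -10.5, "yaw": 0.42}, {"dx": 5.18, "dy": 0.77, "dz": -10.5, "yaw": 0.42}])

```text
time: 16.9
tool_pos: [605.4, -288.6, 86.7]
tcp_rot: [-0.702, 0.703, -0.078, 0.077]
force: [-0.8, 0.3, 0.1]
opening: 0.442
```

```bash
python3 -c "
from h import *
goal(607.8,-285.4,16,-12.4)
c=robot.get_calibration('wrist');p,d=robot.snapshot('wrist');cv2.imwrite('pics/w9.png',p[:,:,::-1])
t=np.radians(-12.4);o=(607.8,-286.8)
print([[round(float(v),1) for v in px((o[0]+a*np.cos(t)-b*np.sin(t),o[1]+a*np.sin(t)+b*np.cos(t),z),c)] for a,b,z in((-36,65,16),(36,65,16),(36,53,10),(-36,53,10))])"
```

```text
t16.90 tcp [ 605.4 -288.6   86.7] jaw -12.6 open 37.7 F [-0.8  0.3  0.1] tilt [-0.002 -0.002 -1.   ] | dx 0.042 dy 1.768 dz 0.093 yaw -0.02 alt yaw 17.98 j7 0.44
[[274.6, 128.8], [374.2, 128.3], [372.0, 144.2], [276.7, 144.6]]
```

View pics/w9.png

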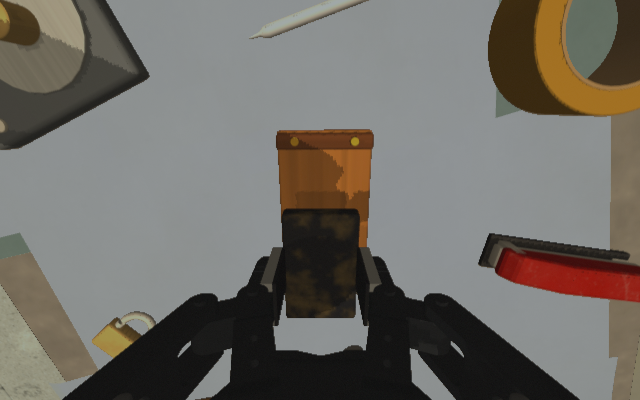

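The rest's far cleat spans (277..374, 131), as predicted. Lowering.

Emit:
servo_tool(motion=[{"dx": 0.04, "dy": 0.5, "dz": 0.05, "yaw": 0}, {"dx": 0.04, "dy": 1.0, "dz": 0.09, "yaw": 0}, {"dx": 0.04, "dy": 1.4, "dz": 0.09, "yaw": 0}, {"dx": 0.04, "dy": 1.65, "dz": 0.09, "yaw": 0}, {"dx": 0.04, "dy": 1.77, "dz": 0.09, "yaw": 0}, {"dx": 0.04, "dy": 1.77, "dz": 0.09, "yaw": 0}, {"dx": 0.04, "dy": 1.77, "dz": 0.09, "yaw": 0}])

```text
time: 17.82
tool_pos: [609.5, -282.5, 17.5]
tcp_rot: [-0.703, 0.703, -0.076, 0.077]
force: [1.1, -0.3, 0.0]
opening: 0.444
```

```bash
python3 -c "
from h import *
goal(607.8,-285.4,13.5,-12.4)"
```

```text
t17.82 tcp [ 609.5 -282.5   17.5] jaw -12.4 open 38.0 F [ 1.1 -0.3  0. ] tilt [ 0.001 -0.    -1.   ] | dx -0.025 dy 0.100 dz -0.081 yaw 0.00 alt yaw -18.00 j7 0.47
```

Emit:
servo_tool(motion=[{"dx": -0.03, "dy": 0.04, "dz": -0.07, "yaw": 0}, {"dx": -0.03, "dy": 0.08, "dz": -0.07, "yaw": 0}, {"dx": -0.03, "dy": 0.1, "dz": -0.07, "yaw": 0}, {"dx": -0.03, "dy": 0.1, "dz": -0.07, "yaw": 0}])

```text
time: 18.32
tool_pos: [607.1, -285.0, 13.6]
tcp_rot: [-0.703, 0.703, -0.076, 0.076]
force: [-2.1, 1.0, 5.0]
opening: 0.441
```

Emit:
servo_tool(motion=[{"dx": 0, "dy": 0, "dz": 0, "yaw": 0}, {"dx": 0, "dy": 0, "dz": 0, "yaw": 0}, {"dx": 0, "dy": 0, "dz": 0, "yaw": 0}], claw=56)

```text
time: 18.7
tool_pos: [607.3, -284.4, 12.8]
tcp_rot: [0.703, -0.703, 0.076, -0.076]
force: [-0.4, -0.3, 0.0]
opening: 0.657
```

Emit:
servo_tool(motion=[{"dx": 0, "dy": -0.4, "dz": 0, "yaw": 0}, {"dx": 0, "dy": -1.2, "dz": 0, "yaw": 0}, {"dx": 0, "dy": -2.2, "dz": 0, "yaw": 0}, {"dx": 0, "dy": -2.2, "dz": 0, "yaw": 0}])

```text
time: 19.2
tool_pos: [609.7, -286.2, 105.6]
tcp_rot: [-0.702, 0.704, -0.074, 0.079]
force: [-0.2, -0.5, 0.1]
opening: 0.655
```

```bash
python3 -c "
from h import *
goal(463.8,158.5,70,-8.7)
c=robot.get_calibration('wrist');p,d=robot.snapshot('wrist');W=world(d,c);W=np.where((d>0)[...,None],W,-99)
m=np.zeros((400,640),bool);w=W[155:330,285:370,2];m[155:330,285:370]=(p[155:330,285:370].max(2)<110)&(w>12)&(w<35);m=cv2.morphologyEx(m.astype(np.uint8),cv2.MORPH_OPEN,np.ones((3,3)))>0;print(m.sum(),rect(W,m),W[m].mean(0))"
```

```text
t19.20 tcp [ 609.7 -286.2  105.6] jaw -12.4 open 55.9 F [-0.2 -0.5  0.1] tilt [ 0.007 -0.003 -1.   ] | dx -5.954 dy 0.835 dz 10.077 yaw -0.37 alt yaw 17.63 j7 0.43
4291 (array([ 606.4, -302.2]), array([67.8, 96.1]), -12.0) [ 604.62657561 -295.30214305   20.49512433]
```

Emit:
servo_tool(motion=[{"dx": -0.4, "dy": 0, "dz": 0.6, "yaw": 0}, {"dx": -1.1, "dy": 0, "dz": 1.8, "yaw": -0.1}, {"dx": -1.9, "dy": 0, "dz": 3.1, "yaw": -0.1}, {"dx": -2.7, "dy": 0, "dz": 4.5, "yaw": -0.2}, {"dx": -3.5, "dy": 0.1, "dz": 5.9, "yaw": -0.2}, {"dx": -4.3, "dy": 0.2, "dz": 7.3, "yaw": -0.3}, {"dx": -5.1, "dy": 0.4, "dz": 8.6, "yaw": -0.37}, {"dx": -5.7, "dy": 0.6, "dz": 9.6, "yaw": -0.37}, {"dx": -5.95, "dy": 0.8, "dz": 10.1, "yaw": -0.37}, {"dx": -5.95, "dy": 0.8, "dz": 10.1, "yaw": -0.37}], claw=72)

```text
time: 20.5
tool_pos: [460.4, 162.0, 68.1]
tcp_rot: [-0.705, 0.705, -0.053, 0.052]
force: [-0.4, -0.4, 0.8]
opening: 0.844
```

```bash
python3 -c "
from h import *
c=robot.get_calibration('wrist');p,d=robot.snapshot('wrist');cv2.imwrite('pics/w10.png',p[:,:,::-1]);W=world(d,c);W=np.where((d>0)[...,None],W,-99)
m=np.zeros((400,640),bool)
w=W[80:320,262:378,2];m[80:320,262:378]=(w>11)&(w<24);m=cv2.morphologyEx(m.astype(np.uint8),cv2.MORPH_OPEN,np.ones((5,5)))>0;print(m.sum(),rect(W,m))
goal(463.8,158.5,4,-8.7)
p,d=robot.snapshot('top');cv2.imwrite('pics/t3.png',p[:,:,::-1]);c=robot.get_calibration('top');q=p.astype(int)
m=p.max(2)<75;m[:165]=0;m[190:]=0;m[:,:398]=0;m[:,428:]=0
k=cv2.connectedComponentsWithStats(m.astype(np.uint8));i=1+np.argmax(k[2][1:,4]);y,x=map(int,np.argwhere(k[1]==i)[0]);print('stone',blob(m,c,21,(x,y)))
m=(q[...,0]-q[...,2]>35);m[:140]=0;m[180:]=0;m[:,:290]=0;m[:,335:]=0
k=cv2.connectedComponentsWithStats(m.astype(np.uint8));i=1+np.argmax(k[2][1:,4]);y,x=map(int,np.argwhere(k[1]==i)[0]);print('tags',blob(m,c,14,(x,y)))
cv2.imwrite('pics/crop2.png',cv2.resize(p[130:270,280:445,::-1],None,fx=4,fy=4,interpolation=cv2.INTER_CUBIC))"
```

```text
7741 (array([464.3, 190.5]), array([ 63.6, 147.3]), -1.6)
t20.55 tcp [461.2 160.3  68.5] jaw -8.6 open 72.1 F [ 0.2 -0.4  0.2] tilt [-0.001 -0.001 -1.   ] | dx 0.071 dy 1.613 dz -0.034 yaw 0.01 alt yaw -17.99 j7 -0.29
stone (array([ 605.5, -284.8]), array([38.1, 60.6]), -13.2, np.int64(247))
tags (array([666.8,  10. ]), array([35.3, 64.1]), 11.9, np.int64(240))
```

View pics/crop2.png

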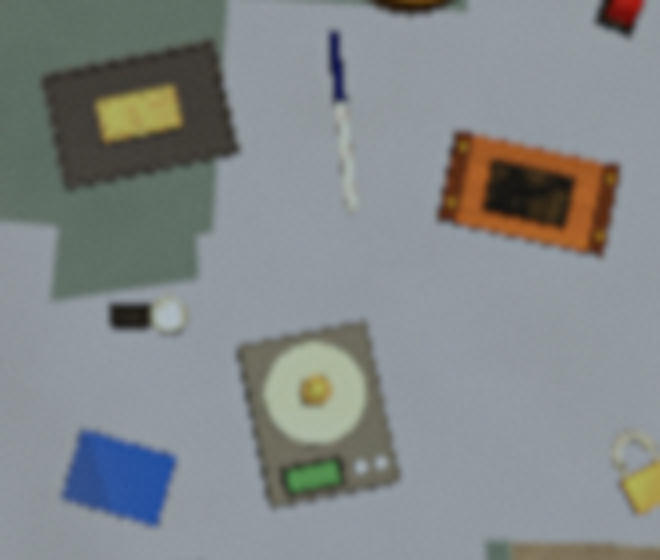

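The top view shows the tags, stone and weight all centred on their places. Now the block.

Emit:
servo_tool(motion=[{"dx": 0.07, "dy": 0.5, "dz": -0.03, "yaw": 0}, {"dx": 0.07, "dy": 1.0, "dz": -0.05, "yaw": 0}, {"dx": 0.07, "dy": 1.3, "dz": -0.05, "yaw": 0}, {"dx": 0.07, "dy": 1.5, "dz": -0.05, "yaw": 0}, {"dx": 0.07, "dy": 1.61, "dz": -0.05, "yaw": 0}, {"dx": 0.07, "dy": 1.61, "dz": -0.05, "yaw": 0}, {"dx": 0.07, "dy": 1.61, "dz": -0.05, "yaw": 0}])

```text
time: 21.48
tool_pos: [464.1, 158.8, 4.9]
tcp_rot: [0.705, -0.705, 0.053, -0.054]
force: [0.4, -0.6, 0.0]
opening: 0.84
```

```bash
python3 -c "
from h import *
goal(463.8,158.5,2,-8.7)"
```

```text
t21.48 tcp [464.1 158.8   4.9] jaw -8.7 open 71.7 F [ 0.4 -0.6  0. ] tilt [ 0.001  0.    -1.   ] | dx -0.007 dy 0.072 dz -0.008 yaw 0.00 alt yaw -18.00 j7 -0.21
```

Emit:
servo_tool(motion=[{"dx": 0, "dy": 0.04, "dz": 0, "yaw": 0}, {"dx": 0, "dy": 0.08, "dz": 0, "yaw": 0}, {"dx": 0, "dy": 0.08, "dz": 0, "yaw": 0}])

```text
time: 21.85
tool_pos: [463.7, 158.6, 1.2]
tcp_rot: [-0.705, 0.705, -0.053, 0.053]
force: [-0.8, 0.2, -0.0]
opening: 0.843
```

Emit:
servo_tool(motion=[{"dx": 0, "dy": 0, "dz": 0, "yaw": 0}, {"dx": 0, "dy": 0, "dz": 0, "yaw": 0}, {"dx": 0, "dy": 0, "dz": 0, "yaw": 0}, {"dx": 0, "dy": 0, "dz": 0, "yaw": 0}], claw=44)

```text
time: 22.35
tool_pos: [464.3, 158.6, 1.9]
tcp_rot: [0.705, -0.705, 0.053, -0.054]
force: [-0.7, -0.2, 7.4]
opening: 0.641
```

Emit:
servo_tool(motion=[{"dx": 0, "dy": -0.1, "dz": 0, "yaw": 0}, {"dx": 0, "dy": -0.4, "dz": 0, "yaw": 0}, {"dx": 0, "dy": -1.2, "dz": 0, "yaw": 0}, {"dx": 0, "dy": -2.0, "dz": 0, "yaw": 0}, {"dx": 0, "dy": -2.0, "dz": 0, "yaw": 0}])

```text
time: 22.98
tool_pos: [465.2, 159.3, 83.4]
tcp_rot: [0.706, -0.704, 0.052, -0.055]
force: [0.5, 0.2, -4.1]
opening: 0.638
```

```bash
python3 -c "
from h import *
goal(609,312.6,60,-8.7)
c=robot.get_calibration('wrist');p,d=robot.snapshot('wrist');cv2.imwrite('pics/w11.png',p[:,:,::-1])"
```

```text
t22.98 tcp [465.2 159.3  83.4] jaw -8.7 open 54.5 F [ 0.5  0.2 -4.1] tilt [ 0.004  0.002 -1.   ] | dx 2.975 dy 0.608 dz 4.329 yaw 0.00 alt yaw -18.00 j7 -0.30
```

View pics/w11.png

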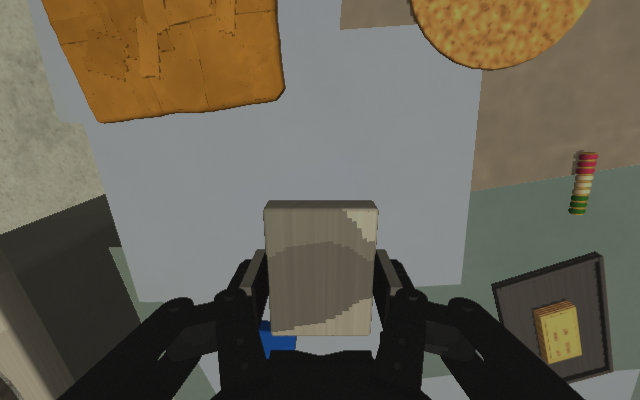

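The block is held level, and the 4 N reading matches its weight. Now to the mat.

Emit:
servo_tool(motion=[{"dx": 0.3, "dy": 0, "dz": 0.5, "yaw": 0}, {"dx": 0.9, "dy": 0, "dz": 1.4, "yaw": 0}, {"dx": 1.6, "dy": 0.1, "dz": 2.4, "yaw": 0}, {"dx": 2.3, "dy": 0.2, "dz": 3.4, "yaw": 0}, {"dx": 2.8, "dy": 0.4, "dz": 4.1, "yaw": 0}, {"dx": 2.97, "dy": 0.6, "dz": 4.33, "yaw": 0}, {"dx": 2.97, "dy": 0.6, "dz": 4.33, "yaw": 0}, {"dx": 2.97, "dy": 0.6, "dz": 4.33, "yaw": 0}])

```text
time: 24.02
tool_pos: [606.4, 310.1, 56.6]
tcp_rot: [-0.704, 0.706, -0.055, 0.053]
force: [0.4, -0.9, -4.1]
opening: 0.634
```

```bash
python3 -c "
from h import *
goal(609,313,10,-8.7)
c=robot.get_calibration('wrist');p,d=robot.snapshot('wrist');cv2.imwrite('pics/w12.png',p[:,:,::-1])
q=p.astype(int);m=(q[...,0]-q[...,2]>70);m[:,:200]=0;m[:,460:]=0;m[:80]=0
ys,xs=np.nonzero(m);k=ys<200
P=plane(np.c_[xs,ys],c,6);print('far edge y',P[:,1].max(),'x range',P[:,0].min(),P[:,0].max())"
```

```text
t24.02 tcp [606.4 310.1  56.6] jaw -8.7 open 54.1 F [ 0.4 -0.9 -4.1] tilt [-0.002 -0.002 -1.   ] | dx 0.056 dy 1.166 dz 0.083 yaw -0.00 alt yaw 18.00 j7 -0.41
far edge y 374.4671704278279 x range 544.9963683159592 680.7651862386294
```

View pics/w12.png

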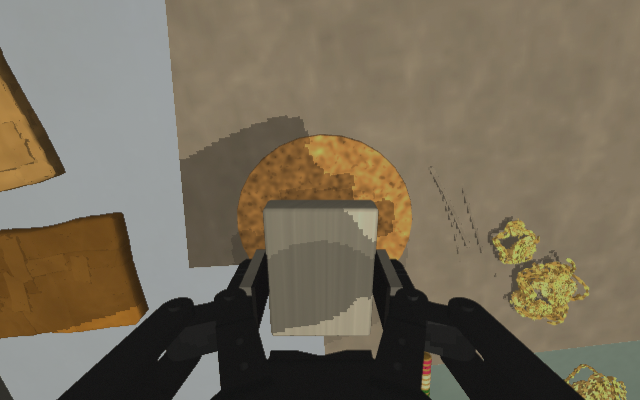

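The mat spans (238..412) with its far edge at row 135, giving a centre near (609,311.5). Lowering.

Emit:
servo_tool(motion=[{"dx": 0.04, "dy": 0.4, "dz": 0.04, "yaw": 0}, {"dx": 0.04, "dy": 0.8, "dz": 0.04, "yaw": 0}, {"dx": 0.04, "dy": 1.05, "dz": 0.04, "yaw": 0}, {"dx": 0.04, "dy": 1.16, "dz": 0.04, "yaw": 0}, {"dx": 0.04, "dy": 1.16, "dz": 0.04, "yaw": 0}, {"dx": 0.04, "dy": 1.16, "dz": 0.04, "yaw": 0}])

```text
time: 24.82
tool_pos: [609.6, 313.4, 11.4]
tcp_rot: [0.705, -0.705, 0.053, -0.054]
force: [-0.4, 0.0, -4.8]
opening: 0.634
```

```bash
python3 -c "
from h import *
goal(609,312,7.5,-8.7)"
```

```text
t24.82 tcp [609.6 313.4  11.4] jaw -8.7 open 54.2 F [-0.4  0.  -4.8] tilt [ 0.001  0.    -1.   ] | dx -0.011 dy 0.097 dz -0.037 yaw 0.00 alt yaw -18.00 j7 -0.39
```

Emit:
servo_tool(motion=[{"dx": -0.01, "dy": 0.04, "dz": -0.03, "yaw": 0}, {"dx": -0.01, "dy": 0.08, "dz": -0.03, "yaw": 0}, {"dx": -0.01, "dy": 0.09, "dz": -0.03, "yaw": 0}, {"dx": -0.01, "dy": 0.09, "dz": -0.03, "yaw": 0}])

```text
time: 25.32
tool_pos: [608.7, 312.0, 8.0]
tcp_rot: [0.705, -0.705, 0.053, -0.053]
force: [-3.5, -1.6, 4.9]
opening: 0.638
```

Contact. Releasing and lifting.

Emit:
servo_tool(motion=[{"dx": 0, "dy": 0, "dz": 0, "yaw": 0}, {"dx": 0, "dy": 0, "dz": 0, "yaw": 0}, {"dx": 0, "dy": 0, "dz": 0, "yaw": 0}], claw=72)

```text
time: 25.7
tool_pos: [608.8, 312.3, 7.3]
tcp_rot: [0.705, -0.705, 0.053, -0.054]
force: [0.7, 0.8, -0.7]
opening: 0.845
```

Emit:
servo_tool(motion=[{"dx": 0, "dy": -0.4, "dz": 0, "yaw": 0}, {"dx": 0, "dy": -1.4, "dz": 0, "yaw": 0}, {"dx": 0, "dy": -2.8, "dz": 0, "yaw": 0}, {"dx": -0.5, "dy": -4.0, "dz": -1.0, "yaw": 0}, {"dx": -1.0, "dy": -4.5, "dz": -2.0, "yaw": 0}, {"dx": -1.5, "dy": -4.5, "dz": -3.0, "yaw": 0}, {"dx": -2.0, "dy": -4.5, "dz": -4.0, "yaw": 0}, {"dx": -2.0, "dy": -4.5, "dz": -4.0, "yaw": 0}])

```text
time: 26.7
tool_pos: [503.9, 162.6, 188.4]
tcp_rot: [0.705, -0.705, 0.055, -0.055]
force: [-0.8, 0.1, -0.3]
opening: 0.839
```

```bash
python3 -c "
from h import *
goal(609,312,7.5,-8.7)
p,d=robot.snapshot('top');c=robot.get_calibration('top');W=world(d,c);W=np.where((d>0)[...,None],W,-99)
m=np.zeros((400,640),bool);w=W[150:205,190:245,2];m[150:205,190:245]=(w>16)&(w<40);print(m.sum(),rect(W,m))
cv2.imwrite('pics/crop3.png',cv2.resize(p[130:270,185:425,::-1],None,fx=3.3,fy=3.3,interpolation=cv2.INTER_CUBIC))"
```

```text
t26.70 tcp [503.9 162.6 188.4] jaw -8.9 open 71.6 F [-0.8  0.1 -0.3] tilt [-0.001  0.001 -1.   ] | dx 2.018 dy 4.525 dz 4.093 yaw -0.02 alt yaw 17.98 j7 -0.37
160 (array([625.8, 318.1]), array([ 54.9, 103.3]), 48.0)
```

View pics/crop3.png

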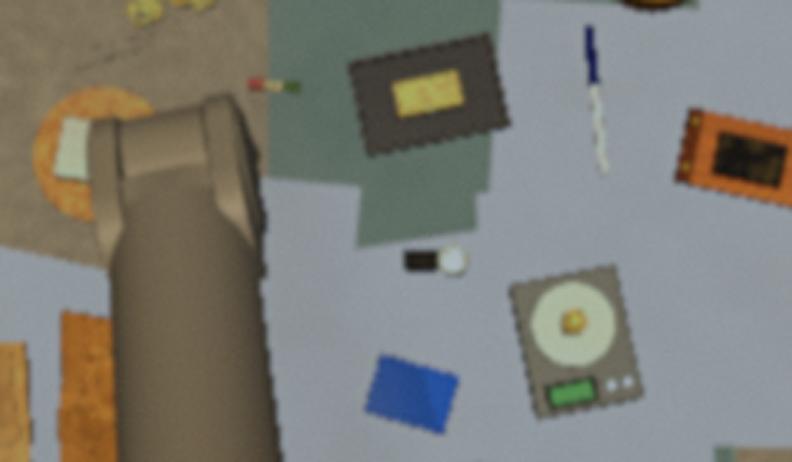

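The arm hides the block from the top camera, so I'll check it by wrist depth.

```bash
python3 -c "
from h import *
c=robot.get_calibration('wrist');p,d=robot.snapshot('wrist');W=world(d,c);W=np.where((d>0)[...,None],W,-99)
m=(abs(W[...,0]-609)<75)&(abs(W[...,1]-312)<75)&(W[...,2]>16)&(W[...,2]<45);m=cv2.morphologyEx(m.astype(np.uint8),cv2.MORPH_OPEN,np.ones((3,3)))>0;print(m.sum(),rect(W,m),W[m].std(0),W[m].mean(0))
q=p.astype(int);n=(q[...,0]-q[...,2]>60);u,v=px((609,262,6),c);print(u,v,blob(n,c,6,(int(u),int(v))))"
```

```text
3958 (array([605.9, 300.8]), array([56.6, 56.7]), -8.6) [16.22726308 16.16195673  0.99560651] [605.15704429 300.89245715  22.54076742]
405.32489366180414 78.10474856655986 (array([605. , 290.5]), array([ 84.3, 126.2]), 81.1, np.int64(5816))
```

```bash
python3 -c "
from workcell import robot
print(robot.sign_off())"
```

```text
the job is handed in; nothing more can be done
None
```

I took the pile apart, laid each of the four things on its place, and handed the job in at about 27 s of the 106 s allowed. No verdict is reported.

| Thing | Last check | Offset from place | Angle |
|---|---|---|---|
| Weight | upright and centred on the pan, judged by eye in the top picture | no clean number | not needed |
| Tags | (666.8, 10.0) | about 0.5 mm from the tray centre | level with the tray (11.9°) |
| Touchstone | (605.5, −284.8) | about 3 mm from the rest centre | about 1° off the rest |
| Block | about (607.5, 310.5), lying flat | about 2 mm from the mat centre | not needed |

- **Block:** the arm hid it from the top camera and the wrist view cut it off. Its centre is worked out from the visible part and its known length.
- **Weight:** one depth measurement of it after placing was spoiled by the arm being in the way, so I threw it out. The two later top pictures both showed it centred.
- **Touchstone:** one wrist-depth measurement was spoiled by a cleat in the mask. The number above is from the clean top view.
- **Loupe, bead bar and blue block:** I never touched them, and they look unmoved in the last top picture. I did not measure them.
- **Refused moves:** one early batch of moves was refused because rows left out some values. Nothing moved, and I sent it again in full.
- **Forces:** the highest reading I saw at the end of a move was about 21 N, when the weight touched the pan.

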